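# Take a surface sample of the worktop and hold the sampler up level

### The arm

A 6-joint arm with a two-finger parallel gripper is mounted at the origin on a cart in front of the work surface, level with it; the furniture and walls round the work are solid. World frame = base frame: x ahead of the robot, y to its left, z up, the work surface at z = 0. Lengths are in m, angles in rad, forces in N, time in s.
With the tool pointing down it reaches from about 0.25 to 0.725 m from the base axis. Payload 4 kg.
Tool frame: the origin (TCP) lies midway between the tips of the shut fingers; the grasp point (between the pads) lies 19 mm behind it; y points along the fingers, z is the direction in which the jaws open and shut, and the axes are right-handed (so a half turn about y gives the same grasp; the last joint's range is limited). The gripper opens to 85 mm and grips with 20 to 120 N. Pads are 22 mm wide; open, the fingers measure 114 mm over their backs; the gripper's body (76 mm by 85 mm) begins 54 mm behind the grasp point. The pads swing forward as they close: fully open they stand 13 mm farther back than shut.
Start: joints at [1.288, 0.241, 0.005, 1.335, 0, 1.571], TCP at [0.14, 0.48, 0.231] pointing down, gripper open.
Joint ranges: [-2.72, 2.72], [-1.05, 1.87], [-1.09, 1.28], [-1.99, 2.15], [-1.42, 1.44], [-3.14, 3.14]. Speed limits (rad/s): [2.79, 2.79, 3.14, 3.14, 3.14, 3.14].

### API

Orientations are given as a unit quaternion [x, y, z, w].
In Python, from workcell import bot gives the robot as it stands. The module is installed in compiled form; this text tells all that it offers.
- The arm moves only by the shell command python3 -m handwheel 'ROWS' [OPENING]. ROWS is JSON, a list of rows, each a list of 6 numbers: the shift along the tool's x, y, z in units of 25 mm (1.0 is 25 mm), then the turn, a rotation vector about the tool's x, y, z in units of 10 degrees (1.0 is 10 degrees). A call has exactly 5 rows; each row is the pose to reach, as a shift and turn from the pose commanded when the call began, along the tool's axes at that moment; what a row does not reach only later rows make up. A row lasts 1/8 s, in which the tool goes at most 62.5 mm and 10.7 degrees, less where a joint would pass 70% of its speed; a pose out of reach is approached as far as the arm can. A call with a gripper value outside its range is refused whole. OPENING is the gripper command: -1 is shut, 1 is fully open, values between are in proportion, set as the call begins (- or left out, the last holds). The fingers move at their own pace and stop on an object; the grip force is fixed at half the most. Time passes only in rows, so rows that repeat a pose let the fingers close, or fill a call up. It gives the time, the measured TCP pose, the force and the opening at its end, in the units of the state.
- bot.get_obs(): the state, without advancing time (a new reading comes with each control period).
- bot.camera(name): name is "scene" or "side" or "wrist"; returns a dict with "color" (384x512x3 uint8, red, green, blue), "fx", "fy", "cx", "cy" (pixels), "dist_coeffs" ([k1, k2, p1, p2, k3] as OpenCV has them; the pictures are not rectified), "rvec" (rotation vector, rad) and "tvec" (3), from world to camera coordinates, as OpenCV has them. Camera axes: x right, y down, z forward; pixel columns grow to the right and rows downward; lengths in m; the calibration is good to about 2 mm. A picture is of the moment at which its call begins. There is no depth.
- bot.job_done(): hands the job in, once; it reports no verdict.
The state is a dict: "clock": time; "joint_pos": joint angles; "joint_vel": joint speeds; "tau": joint torques, N m; "eef_pos": TCP position; "tool_rot": TCP orientation; "ft_force": force on the tool from outside, world axes, zero at the start; "ft_torque": the same for the moment, N m; "grip_width": finger opening in m.
Only numpy, scipy, OpenCV 4.12 (cv2) and the standard library are available. Lean on these libraries where they do the work, as an engineer would, in place of code of your own. Each camera call takes 0.05 s, during which the arm holds its last target.

### The job

Take the hygiene sampler out of its docking cup, keep it upright, and make a stroke with its round foot on the worktop inside the window of the flat sampling frame, from the end with the tab to the other end, keeping the spring foot pressed about half-way in all along (never right in to its stop). Then lift it about 15 cm above the worktop, over the frame, and keep holding it there still and level: finish with the sampler in the gripper, its foot touching nothing. Leave the other things on the worktop where they are.

Things in the scene. Friction and masses are not known exactly. Their poses are not given: they have to be found in the camera images.
- sampler: hygiene sampler, loose, 0.15 to 0.25 kg, upright in the docking cup, turned up to 40 degrees. Origin: centre of the underside of its foot when fully out; z up. Foot: disc 34 mm across, z 0 to 6 mm; white skirt 52 mm across, z 14 to 28, narrowing to a 22 mm neck; upright handle with grey ribbed panels, z 46 to 114 mm, 24 mm thick along its x (the grasp width), 34 mm wide along its y
- sampler_foot (a joint): how far the sampler's foot is pushed up into the skirt (m): 0 = fully out, 0.010 = at its stop. A spring pushes the foot out: about 0.5 N at 0 growing by 0.5 N per mm (3 N at 5 mm)
- sole (a point): centre of the flat underside of the foot; it moves with the foot, so with the foot on the worktop it is at z = 0 and the sampler's origin is lower than it by the joint value
- cradle: white round docking cup, fixed, 80 mm across at its foot, 66 mm above, 40 mm high, open at the top. Origin: centre of its underside. It carries the sampler by the skirt, so that the sampler's origin starts 20 mm above the worktop; lift it straight out, 25 mm at least, to clear the cup
- frame: dark steel sampling frame, fixed flat on the worktop: 190 mm (its x) by 100 mm (its y), 3 mm thick, with a window 150 by 60 mm showing the bare worktop. Origin: centre of the window, at worktop height. A tab with a hole (31 mm long, 44 mm wide) sticks out at its -x end. The stroke runs from -x to +x along the middle of the window
- tab_end (a point): point on the worktop in the window, 50 mm from its centre towards the tab, where the stroke starts
- far_end (a point): point on the worktop in the window, 50 mm from its centre away from the tab, where the stroke ends
- dropper_2: eye-drop bottle, upright, 25 mm across, 84 mm high; bystander, to be left alone. Origin: centre of its underside
- lens_case: contact lens case, 36x72x18 mm; bystander, to be left alone. Origin: centre of its underside
- penlight: penlight lying flat, 17x114x19 mm; bystander, to be left alone. Origin: centre of its underside
- gauze_pack: flat gauze pack, 55x95x9 mm; bystander, to be left alone. Origin: centre of its underside
- watch_glass: small glass dish, 57 mm across, 14 mm high; bystander, to be left alone. Origin: centre of its underside
- loupe_black: small black loupe, 32 mm across, 20 mm high; bystander, to be left alone. Origin: centre of its underside
Not all that is in view belongs to the job. Leave any purple or yellow look-alike of the cradle alone.

How it is judged:
On the way, in this order (a step that is already met when the one before it is completed fails the run):
1. foot pressed on the worktop in the window near the tab end, spring between 2 and 8 mm in (contact force between the fingers and sampler above 1 N and value of joint sampler_foot between 0.002 and 0.008 m and height (world z) of sole below 0.002 m and y of sole in the frame of frame between -0.014 and 0.014 m and x of sole in the frame of frame below -0.04 m), for 0.1 s.
2. the pressed foot passes the first quarter (contact force between the fingers and sampler above 1 N and value of joint sampler_foot between 0.002 and 0.008 m and height (world z) of sole below 0.002 m and y of sole in the frame of frame between -0.014 and 0.014 m and x of sole in the frame of frame between -0.036 and -0.012 m), for 0.05 s.
3. the pressed foot passes the middle (contact force between the fingers and sampler above 1 N and value of joint sampler_foot between 0.002 and 0.008 m and height (world z) of sole below 0.002 m and y of sole in the frame of frame between -0.014 and 0.014 m and x of sole in the frame of frame between -0.01 and 0.01 m), for 0.05 s.
4. the pressed foot passes the third quarter (contact force between the fingers and sampler above 1 N and value of joint sampler_foot between 0.002 and 0.008 m and height (world z) of sole below 0.002 m and y of sole in the frame of frame between -0.014 and 0.014 m and x of sole in the frame of frame between 0.012 and 0.036 m), for 0.05 s.
5. the pressed foot reaches the other end (contact force between the fingers and sampler above 1 N and value of joint sampler_foot between 0.002 and 0.008 m and height (world z) of sole below 0.002 m and y of sole in the frame of frame between -0.014 and 0.014 m and x of sole in the frame of frame above 0.04 m), for 0.05 s.
6. sampler lifted off and held still and level above the frame (contact force between the fingers and sampler above 1 N and height (world z) of sampler between 0.09 and 0.22 m and angle between sampler's own z axis and vertical below 0.1 rad and linear speed of sampler below 0.02 m/s and angular speed of sampler below 0.15 rad/s and horizontal distance between sampler and frame below 0.1 m and value of joint sampler_foot below 0.001 m and contact force between sampler_foot and anything else below 0.05 N and contact force between sampler and frame below 0.05 N and contact force between sampler and cradle below 0.05 N), for 0.5 s.
At the end, for the whole second after the job is handed in: The fingers hold the sampler with its origin 90 to 220 mm above the worktop, within 100 mm (horizontally) of the frame's centre, tilted less than 0.10 rad, moving slower than 20 mm/s and 0.15 rad/s, its foot fully out and touching nothing (all of step 6); the arm keeps its last pose, push and grip.
It fails at once if the foot is pushed in to its stop (over 9.3 mm) (value of joint sampler_foot above 0.0093 m).
It fails at once if the sampler is tipped by more than 0.35 rad (angle between sampler's own z axis and vertical above 0.35 rad).
It fails at once if another thing on the worktop is moved by more than 20 mm (distance of any of dropper_2, lens_case, penlight, gauze_pack, watch_glass, loupe_black from where it was at the start of the episode above 0.02 m).
It also fails if it takes over 50 s, if anything falls off the work surface, if the arm or the gripper's body presses on something with over 40 N, if the wrist force passes 120 N, or if a joint passes its speed limit or range.

## Working session

There is one attempt and no reset: what is moved stays moved. The work goes in short steps, Python scripts to look and compute and a shell command to move; the robot and the scene stay as the last step left them, time stands still between calls to the robot, and variables do not carry over. Pictures are saved under pics/ and viewed, and the job is handed in when it is done.

```bash
mkdir -p pics
cat > h.py <<'E'
import numpy as np, cv2
from workcell import bot
from scipy.spatial.transform import Rotation as R
def cam(n):
    c=bot.camera(n); K=np.array([[c['fx'],0,c['cx']],[0,c['fy'],c['cy']],[0,0,1.]]); return c,K
def save(c,f): cv2.imwrite('pics/'+f, c['color'][:,:,::-1])
def ray(c,uv):
    K=np.array([[c['fx'],0,c['cx']],[0,c['fy'],c['cy']],[0,0,1.]])
    n=cv2.undistortPoints(np.array(uv,float).reshape(-1,1,2),K,np.array(c['dist_coeffs'],float)).reshape(-1,2)
    Rm=cv2.Rodrigues(np.array(c['rvec'],float))[0]; o=-Rm.T@np.array(c['tvec'],float).ravel()
    d=np.c_[n,np.ones(len(n))]@Rm
    return o,d
def plane(c,uv,z):
    o,d=ray(c,uv); return o+d*((z-o[2])/d[:,2])[:,None]
def proj(c,P):
    K=np.array([[c['fx'],0,c['cx']],[0,c['fy'],c['cy']],[0,0,1.]])
    return cv2.projectPoints(np.array(P,float).reshape(-1,1,3),np.array(c['rvec'],float),np.array(c['tvec'],float),K,np.array(c['dist_coeffs'],float))[0].reshape(-1,2)
E
python3 - <<'E'
from h import *
for n in ['scene','side','wrist']:
    c,K=cam(n); save(c,n+'0.png'); np.save(n+'0.npy',c,allow_pickle=True); o,d=ray(c,[[256,192]]); print(n,o,d)
o=bot.get_obs(); print({k:np.round(v,3) for k,v in o.items()}); print(R.from_quat(o['tool_rot']).as_matrix().round(3))
E
```

```text
scene [-0.19600191 -0.64095252  1.05664371] [[ 0.53056987  0.48361166 -0.69616465]]
side [0.202009   1.5614348  0.62622262] [[ 0.2338535  -0.90226599 -0.36267208]]
wrist [0.07045068 0.49952171 0.37268607] [[ 0.26264743 -0.06948426 -0.96253022]]
{'clock': np.float64(0.15), 'joint_pos': array([1.288, 0.241, 0.004, 1.335, 0.   , 1.571]), 'joint_vel': array([ 0.001, -0.003,  0.003,  0.001, -0.001, -0.001]), 'tau': array([-0.0000e+00, -3.7263e+01,  2.5264e+01,  1.2000e-02,  0.0000e+00,
        0.0000e+00]), 'eef_pos': array([0.139, 0.48 , 0.231]), 'tool_rot': array([ 0.701, -0.1  ,  0.1  , -0.699]), 'ft_force': array([ 0.372, -0.422,  0.229]), 'ft_torque': array([ 0.013, -0.008,  0.032]), 'grip_width': np.float64(0.085)}
[[ 0.96  -0.     0.279]
 [-0.279 -0.002  0.96 ]
 [-0.    -1.    -0.002]]
```

View pics/scene0.png

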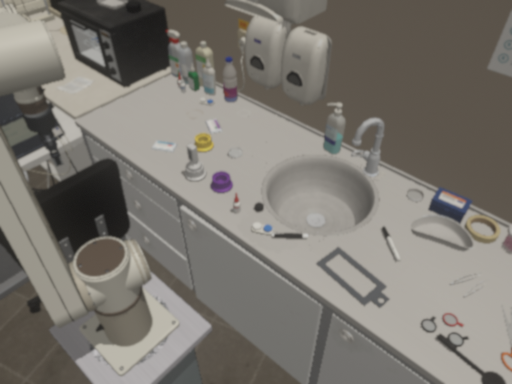

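View pics/side0.png

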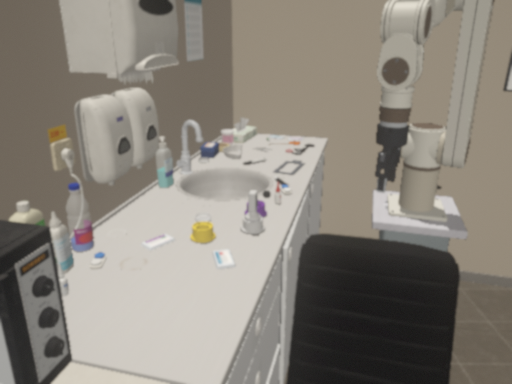

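View pics/wrist0.png

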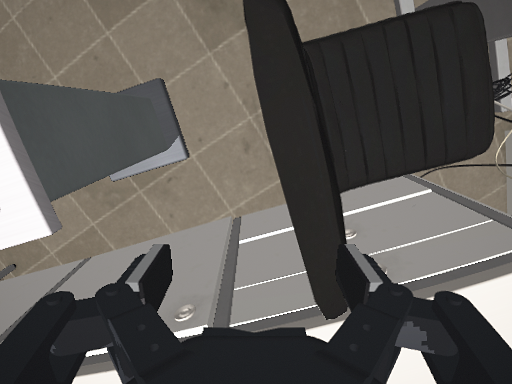

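Run:
```python
from h import *
s=np.load('scene0.npy',allow_pickle=True).item(); d=np.load('side0.npy',allow_pickle=True).item()
def crop(c,x0,x1,y0,y1,k,f):
    i=cv2.resize(c['color'][y0:y1,x0:x1],None,fx=k,fy=k,interpolation=cv2.INTER_CUBIC); cv2.imwrite('pics/'+f,i[:,:,::-1]); return i
a=crop(s,160,260,125,225,6,'a.png'); b=crop(s,305,405,235,315,7,'b.png'); e=crop(d,210,310,170,250,7,'e.png')
```

```text
(no output)
```

View pics/a.png

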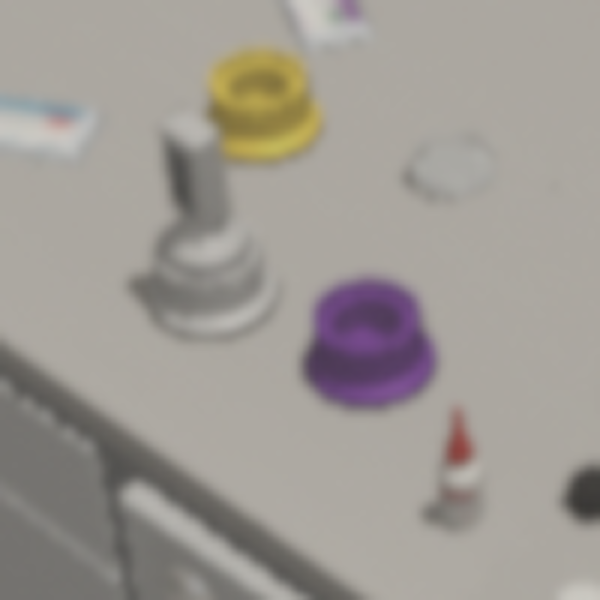

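View pics/b.png

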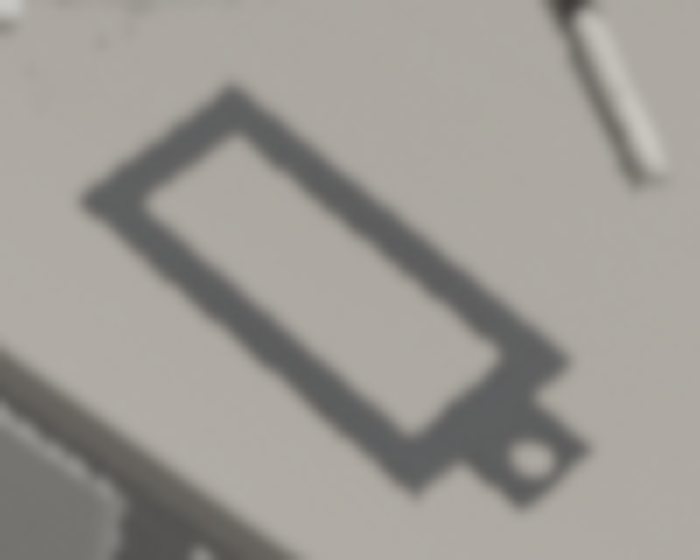

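View pics/e.png

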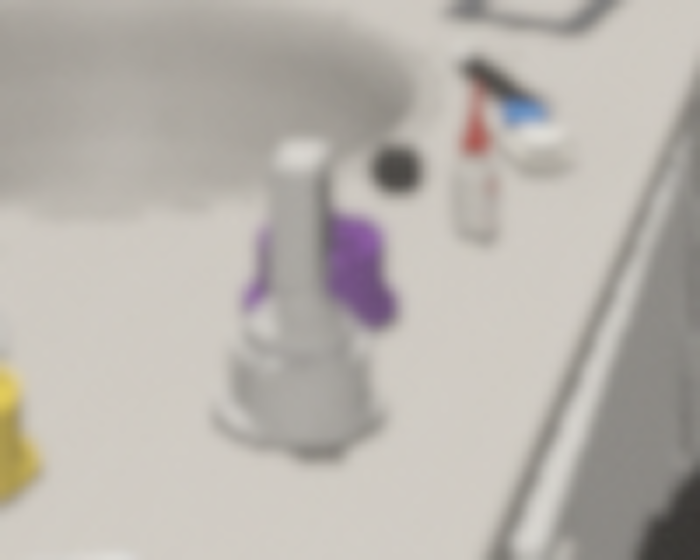

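Run:
```python
from h import *
s=np.load('scene0.npy',allow_pickle=True).item(); d=np.load('side0.npy',allow_pickle=True).item()
f=lambda L,k,x0,y0: (np.array(L,float)+.5)/k-.5+[x0,y0]
out=plane(s,f([[233,85],[82,200],[415,495],[570,362]],7,305,235),.003)[:,:2]
inn=plane(s,f([[235,132],[143,203],[412,437],[503,352]],7,305,235),.003)[:,:2]
tab=plane(s,f([[590,450],[522,508]],7,305,235),.003)[:,:2]
# colour mask minAreaRect check in ground plane
img=s['color'].astype(int); m=((img.sum(2)<360)).astype(np.uint8)
m2=np.zeros_like(m); m2[244:308,315:392]=m[244:308,315:392]
for nm,q in (('out',out),('inn',inn)):
    print(nm,q.round(4).tolist(),q.mean(0).round(4),[np.linalg.norm(q[i]-q[(i+1)%4]).round(4) for i in range(4)])
    v=(q[0]+q[1]-q[2]-q[3]); print(np.degrees(np.arctan2(v[1],v[0])))
print(tab, tab.mean(0))
cs,_=cv2.findContours(m2,cv2.RETR_CCOMP,cv2.CHAIN_APPROX_NONE)
for c in sorted(cs,key=len)[-2:]:
    g=plane(s,c.reshape(-1,2),.003)[:,:2]; print(len(c),cv2.minAreaRect(g.astype(np.float32)))
# sampler top triangulation
p1=f([[190,130]],6,160,125); p2=f([[301,155]],7,210,170)
o1,a=ray(s,p1);o2,b=ray(d,p2);a=a[0]/np.linalg.norm(a[0]);b=b[0]/np.linalg.norm(b[0])
t=np.linalg.lstsq(np.c_[a,-b],o2-o1,rcond=None)[0]; print('top',o1+a*t[0],o2+b*t[1])
print(plane(s,p1,.134),plane(d,p2,.134))
# cup foot: left/right extremes
P=plane(s,f([[148,300],[281,290]],6,160,125),.004);print(P,P.mean(0))
P=plane(d,f([[212,410],[386,410]],7,210,170),.004);print(P,P.mean(0))
```

```text
out [[0.5946, -0.265], [0.4986, -0.252], [0.4703, -0.4356], [0.5661, -0.4502]] [ 0.5324 -0.3507] [np.float64(0.0968), np.float64(0.1857), np.float64(0.0969), np.float64(0.1874)]
81.2439002051547
inn [[0.5732, -0.2805], [0.5149, -0.2726], [0.4923, -0.4206], [0.552, -0.4272]] [ 0.5331 -0.3502] [np.float64(0.0589), np.float64(0.1498), np.float64(0.0601), np.float64(0.1482)]
81.54143904315097
[[ 0.53470254 -0.47704588]
 [ 0.49347382 -0.47015679]] [ 0.51408818 -0.47360133]
108 ((0.5322666168212891, -0.34989994764328003), (0.1573164314031601, 0.06745205074548721), 81.653564453125)
156 ((0.529691219329834, -0.36619874835014343), (0.2175172120332718, 0.09764206409454346), 81.33150482177734)
top [0.53129264 0.32833106 0.12903601] [0.5330208  0.32827403 0.13033139]
[[0.5274006  0.32314404 0.134     ]] [[0.53057197 0.33739697 0.134     ]]
[[0.49839391 0.35096109 0.004     ]
 [0.55939301 0.29637055 0.004     ]] [0.52889346 0.32366582 0.004     ]
[[0.57117088 0.34604343 0.004     ]
 [0.49209082 0.32406282 0.004     ]] [0.53163085 0.33505312 0.004     ]
```

```bash
python3 -m handwheel '[[2.2,-0.2,-0.3,0,0,0],[4.6,-0.4,-0.6,0,0,0],[7,-0.7,-0.9,0,0,0],[9,-0.9,-1.2,0,0,0],[10,-1,-1.4,0,0,0]]' 1
python3 - <<'E'
from h import *
c,K=cam('wrist'); save(c,'w1.png'); np.save('w1.npy',c,allow_pickle=True); o=bot.get_obs(); print(o['eef_pos'],o['clock'],o['ft_force'])
E
```

```text
clock: 0.78
eef_pos: [0.3721, 0.3753, 0.2561]
tool_rot: [0.7, -0.101, 0.101, -0.7]
ft_force: [-0.6, -0.1, 0.5]
grip_width: 0.0856
[0.37399119 0.37438765 0.2562584 ] 0.825 [ 1.22647377 -0.36113252 -0.58868799]
```

View pics/w1.png

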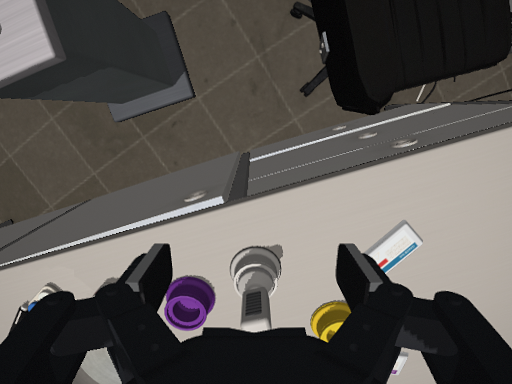

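Run:
```python
from h import *
s=np.load('w1.npy',allow_pickle=True).item()
i=cv2.resize(s['color'][230:335,200:320],None,fx=6,fy=5.7,interpolation=cv2.INTER_CUBIC)
i=cv2.resize(s['color'][235:335,200:320],None,fx=6,fy=6,interpolation=cv2.INTER_CUBIC)
cv2.imwrite('pics/w1c.png',i[:,:,::-1])
```

```text
(no output)
```

View pics/w1c.png

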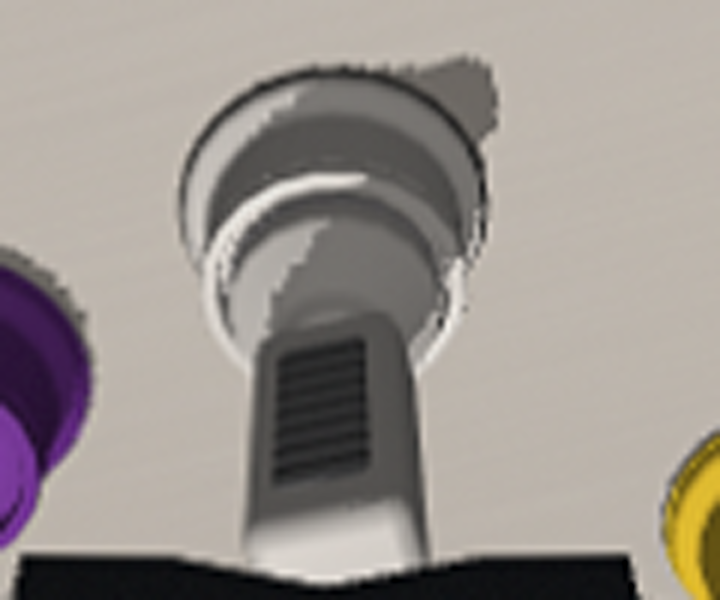

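Run:
```python
from h import *
s=np.load('w1.npy',allow_pickle=True).item()
f=lambda L: (np.array(L,float)+.5)/6-.5+[200,235]
for L,z in (([[278,352],[362,338]],.072),([[278,482],[366,470]],.124),([[250,540],[412,500]],.134),([[278,482],[366,470]],.115)):
    P=plane(s,f(L),z); v=P[1]-P[0]; print(P[:,:2].round(4).tolist(),np.linalg.norm(v),np.degrees(np.arctan2(v[1],v[0])))
P=plane(s,f([[180,190],[488,205]]),.005); print(P,P.mean(0))
print(proj(s,[[.531,.328,0.0],[.531,.328,.134]]))
P=plane(s,f([[203,285],[468,285]]),.04); print(P,P.mean(0), np.linalg.norm(P[0]-P[1]))
print(bot.get_obs()['joint_pos'])
```

```text
[[0.5251, 0.3189], [0.5269, 0.3381]] 0.019293447494653757 84.737456900976
[[0.5186, 0.3223], [0.5207, 0.3396]] 0.017437122794006995 83.07743884226336
[[0.5223, 0.3158], [0.522, 0.348]] 0.0322483373404896 90.61647128752733
[[0.5257, 0.3199], [0.5279, 0.3377]] 0.01800924157971376 83.07743884226312
[[0.51545907 0.29314736 0.005     ]
 [0.54267998 0.36956965 0.005     ]] [0.52906952 0.33135851 0.005     ]
[[253.59811509 267.44464416]
 [253.5745069  327.97580896]]
[[0.52326342 0.299469   0.04      ]
 [0.54156994 0.36152805 0.04      ]] [0.53241668 0.33049853 0.04      ] 0.06470282047663976
[ 0.78725455  0.2897311   0.13534496  1.41573039 -0.0023131   1.07491532]
```

```bash
python3 -m handwheel '[[1,0,0,0,1,0],[2.5,0,0,0,2,0],[4.5,0,0,0,3,0],[6,0,0,0,4,0],[6.5,0,0,0,5,0]]' 1
python3 -m handwheel '[[0,0,0,0,1,0],[0,0,0,0,2,0],[0,0,0,0,2.9,0],[0,0,0,0,2.9,0],[0,0,0,0,2.9,0]]' 1
python3 - <<'E'
from h import *
c,K=cam('wrist'); save(c,'w2.png'); np.save('w2.npy',c,allow_pickle=True); o=bot.get_obs(); print(o['eef_pos'],o['clock'],o['ft_force'],o['joint_pos'])
print(R.from_quat(o['tool_rot']).as_matrix().round(3))
E
```

```text
clock: 1.45
eef_pos: [0.5274, 0.3305, 0.2551]
tool_rot: [0.591, -0.389, 0.388, -0.59]
ft_force: [0.4, 0.3, -0.6]
grip_width: 0.0852
clock: 2.08
eef_pos: [0.5256, 0.3315, 0.256]
tool_rot: [-0.478, 0.522, -0.522, 0.477]
ft_force: [0.3, -0.2, 0.8]
grip_width: 0.0854
[0.52565116 0.33151706 0.25609915] 2.125 [-0.44988326 -0.7049493  -0.23697671] [5.62667226e-01 4.86159446e-01 4.25239657e-01 1.51033896e+00
 1.08958415e-05 2.22236113e+00]
[[-0.089 -0.     0.996]
 [-0.996 -0.    -0.089]
 [ 0.    -1.    -0.   ]]
```

View pics/w2.png

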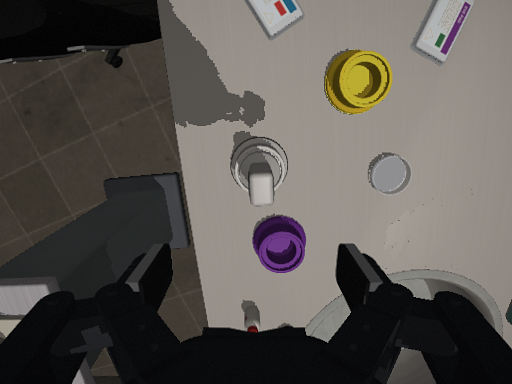

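Run:
```python
from h import *
s=np.load('w2.npy',allow_pickle=True).item()
i=cv2.resize(s['color'][130:215,220:305],None,fx=7,fy=7,interpolation=cv2.INTER_CUBIC)
cv2.imwrite('pics/w2c.png',i[:,:,::-1])
```

```text
(no output)
```

View pics/w2c.png

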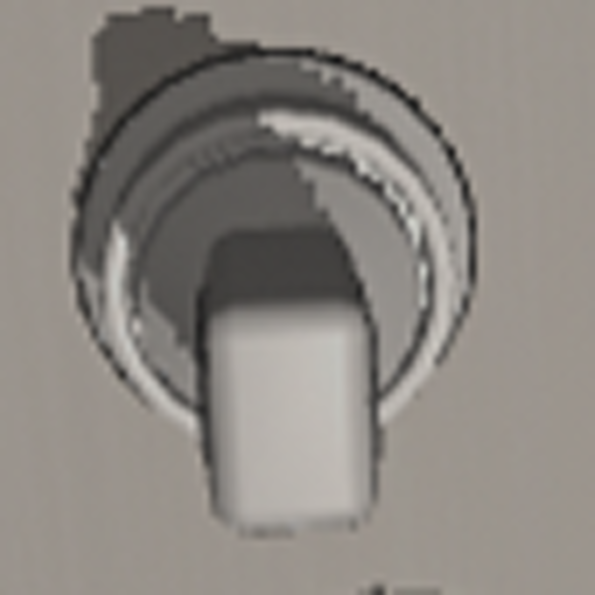

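Run:
```python
from h import *
s=np.load('w2.npy',allow_pickle=True).item()
f=lambda L: (np.array(L,float)+.5)/7-.5+[220,130]
P=plane(s,f([[207,303],[372,300],[379,527],[215,532]]),.134)[:,:2]
print(P,P.mean(0),[np.linalg.norm(P[i]-P[(i+1)%4]).round(4) for i in range(4)])
for a,b in((3,0),(2,1),(0,1),(3,2)): v=P[b]-P[a]; print(np.degrees(np.arctan2(v[1],v[0])))
P=plane(s,f([[72,255],[478,255]]),.005); print(P.mean(0), np.linalg.norm(P[0]-P[1]))
P=plane(s,f([[104,285],[458,285]]),.04); print(P.mean(0), np.linalg.norm(P[0]-P[1]))
```

```text
[[0.52350715 0.34833681]
 [0.54588412 0.34676229]
 [0.54458825 0.31426182]
 [0.52156262 0.31557877]] [0.53388553 0.33123492] [np.float64(0.0224), np.float64(0.0325), np.float64(0.0231), np.float64(0.0328)]
86.60288485724845
87.71669764471731
-4.024880173427768
-3.2734602510819184
[0.53356326 0.33013614 0.005     ] 0.08165874805218278
[0.53411412 0.33096922 0.04      ] 0.06512330241002696
```

```bash
python3 -m handwheel '[[0,0,0.33,0,-0.18,0],[0,1.5,0.33,0,-0.18,0],[0,3,0.33,0,-0.18,0],[0,4,0.33,0,-0.18,0],[0,4,0.33,0,-0.18,0]]' 1
python3 - <<'E'
from h import *
c,K=cam('wrist'); save(c,'w3.png'); o=bot.get_obs(); print(o['eef_pos'],o['clock'],o['ft_force'])
E
```

```text
clock: 2.75
eef_pos: [0.5324, 0.3297, 0.1538]
tool_rot: [-0.487, 0.515, -0.514, 0.483]
ft_force: [-1.0, -0.1, 0.6]
grip_width: 0.0854
[0.53357482 0.3304391  0.15580289] 2.8 [-0.27103377  0.47055629  0.5451421 ]
```

View pics/w3.png

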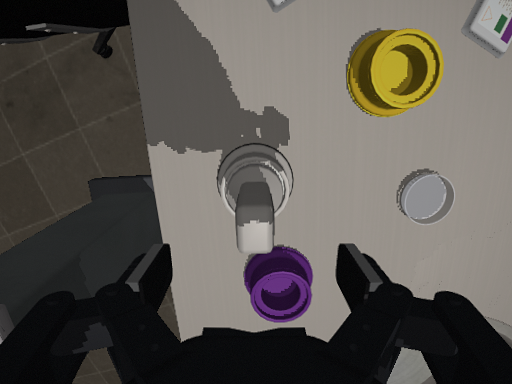

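```bash
python3 -m handwheel '[[0,1,0,0,0,0],[0,2,0,0,0,0],[0,2.8,0,0,0,0],[0,3.1,0,0,0,0],[0,3.1,0,0,0,0]]' 1
python3 - <<'E'
from h import *
c,K=cam('wrist'); save(c,'w4.png'); o=bot.get_obs(); print(o['eef_pos'],o['clock'],o['ft_force'])
E
```

```text
clock: 3.42
eef_pos: [0.5346, 0.331, 0.0798]
tool_rot: [0.485, -0.514, 0.515, -0.485]
ft_force: [-0.3, 0.2, -0.2]
grip_width: 0.0854
[0.5348959  0.33118882 0.08021449] 3.475 [-0.17212292  0.7818072   0.98901778]
```

View pics/w4.png

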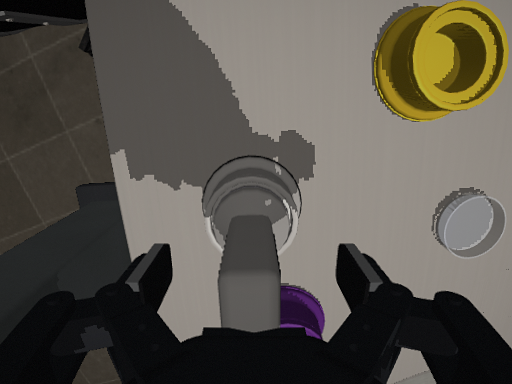

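```bash
python3 -m handwheel '[[0,0,0,0,0,0],[0,0,0,0,0,0],[0,0,0,0,0,0],[0,0,0,0,0,0],[0,0,0,0,0,0]]' -1;python3 -m handwheel '[[0,0,0,0,0,0],[0,0,0,0,0,0],[0,0,0,0,0,0],[0,0,0,0,0,0],[0,0,0,0,0,0]]' -1
python3 - <<'E'
from h import *
o=bot.get_obs(); print(o['eef_pos'],o['clock'],o['ft_force'],o['grip_width'])
E
```

```text
clock: 4.1
eef_pos: [0.5342, 0.3307, 0.0791]
tool_rot: [0.485, -0.515, 0.515, -0.485]
ft_force: [-0.8, -0.2, 1.8]
grip_width: 0.0236
clock: 4.72
eef_pos: [0.5342, 0.3307, 0.0791]
tool_rot: [0.485, -0.515, 0.515, -0.485]
ft_force: [-2.1, -0.9, 4.1]
grip_width: 0.0235
[0.53418961 0.33073538 0.07907722] 4.725 [-2.07955263 -0.89282395  4.09623602] 0.023539082584406176
```

```bash
python3 -m handwheel '[[0,-0.3,0,0,0,0],[0,-0.8,0,0,0,0],[0,-1.6,0,0,0,0],[0,-2.6,0,0,0,0],[0,-3.2,0,0,0,0]]' -1;python3 -m handwheel '[[0,-0.5,0,0,0,0],[0,-0.8,0,0,0,0],[0,-0.8,0,0,0,0],[0,-0.8,0,0,0,0],[0,-0.8,0,0,0,0]]' -1
python3 - <<'E'
from h import *
for n in('side','scene','wrist'):
    c,K=cam(n); save(c,n+'5.png'); np.save(n+'5.npy',c,allow_pickle=True)
o=bot.get_obs(); print(o['eef_pos'],o['clock'],o['ft_force'],o['grip_width'])
print(R.from_quat(o['tool_rot']).as_matrix().round(4))
d=np.load('side5.npy',allow_pickle=True).item()
p=proj(d,[o['eef_pos']])[0].astype(int); print(p)
i=d['color'][p[1]-50:p[1]+50,p[0]-60:p[0]+60]; cv2.imwrite('pics/s5c.png',cv2.resize(i,None,fx=6,fy=6,interpolation=cv2.INTER_CUBIC)[:,:,::-1])
E
```

```text
clock: 5.35
eef_pos: [0.5347, 0.331, 0.1607]
tool_rot: [0.484, -0.514, 0.515, -0.486]
ft_force: [0.0, 0.7, -1.3]
grip_width: 0.0234
clock: 5.98
eef_pos: [0.5337, 0.3304, 0.178]
tool_rot: [-0.485, 0.515, -0.515, 0.484]
ft_force: [-0.6, 0.9, -1.7]
grip_width: 0.0235
[0.53392135 0.33056356 0.1783675 ] 6.125 [ 0.35989661  0.7473997  -1.43386226] 0.023368561087889112
[[-5.940e-02 -7.000e-04  9.982e-01]
 [-9.982e-01 -4.000e-04 -5.940e-02]
 [ 4.000e-04 -1.000e+00 -7.000e-04]]
[252 177]
```

View pics/s5c.png

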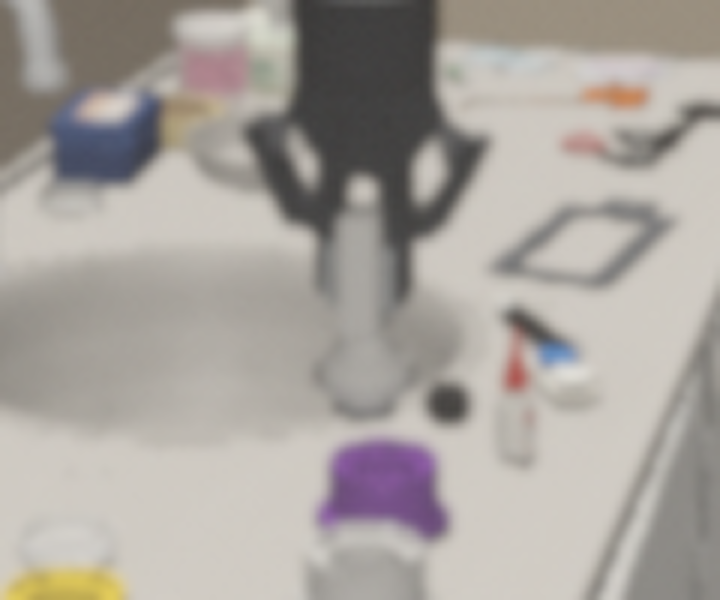

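View pics/wrist5.png

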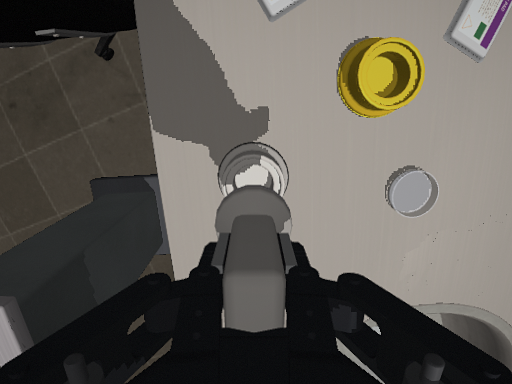

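Run:
```python
from h import *
s=np.load('scene0.npy',allow_pickle=True).item(); d=np.load('side0.npy',allow_pickle=True).item()
def tri(p1,p2):
    o1,a=ray(s,[p1]);o2,b=ray(d,[p2]);a=a[0]/np.linalg.norm(a[0]);b=b[0]/np.linalg.norm(b[0])
    t=np.linalg.lstsq(np.c_[a,-b],o2-o1,rcond=None)[0]; print((o1+a*t[0]).round(3),(o2+b*t[1]).round(3))
tri((356,150),(200,142)); tri((372,122),(192,122)); print(plane(s,[[372,170],[265,190],[316,205]],0))
# frame check from side view, centre
img=d['color']; i=cv2.resize(img[150:185,260:320],None,fx=12,fy=12,interpolation=cv2.INTER_CUBIC); cv2.imwrite('pics/f.png',i[:,:,::-1])
```

```text
[ 0.881 -0.124  0.143] [ 0.892 -0.123  0.156]
[ 0.931 -0.137  0.238] [ 0.931 -0.137  0.239]
[[ 0.9868016  -0.15276762  0.        ]
 [ 0.63833173  0.07590668  0.        ]
 [ 0.69898389 -0.10455713  0.        ]]
```

View pics/f.png

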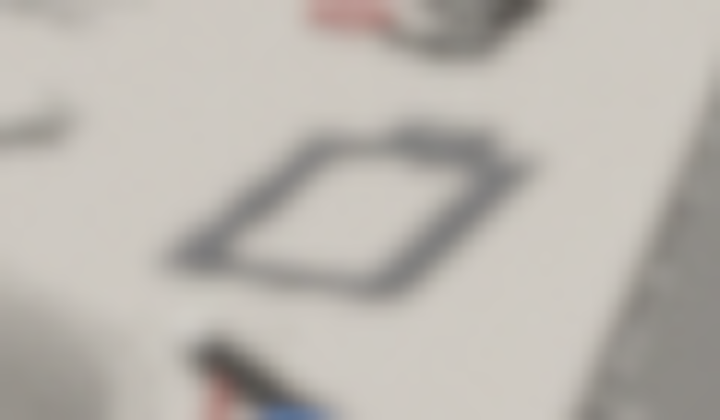

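```bash
python3 -m handwheel '[[0.8,0,0.04,0,0,0],[2.2,0,0.1,0,0,0],[4,0,0.19,0,0,0],[6,0,0.28,0,0,0],[8,0,0.38,0,0,0]]' -1
python3 -m handwheel '[[2,0,0.09,0,0,0],[4,0,0.19,0,0,0],[6,0,0.28,0,0,0],[8,0,0.38,0,0,0],[10,0,0.47,0,0,0]]' -1
python3 -m handwheel '[[2,0,0.09,0,0,0],[4,0,0.19,0,0,0],[6,0,0.28,0,0,0],[7.5,0,0.36,0,0,0],[8.3,0,0.4,0,0,0]]' -1
python3 -m handwheel '[[0.6,0,0.03,0,0,0],[0.9,0,0.04,0,0,0],[0.9,0,0.04,0,0,0],[0.9,0,0.04,0,0,0],[0.9,0,0.04,0,0,0]]' -1
python3 - <<'E'
from h import *
for n in('scene','wrist'):
    c,K=cam(n); save(c,n+'6.png'); np.save(n+'6.npy',c,allow_pickle=True)
o=bot.get_obs(); print(o['eef_pos'],o['clock'],o['ft_force'],o['grip_width'],o['joint_pos'])
print(R.from_quat(o['tool_rot']).as_matrix().round(4))
E
```

```text
clock: 6.75
eef_pos: [0.5311, 0.1278, 0.1789]
tool_rot: [0.485, -0.515, 0.515, -0.485]
ft_force: [1.4, 0.6, -1.9]
grip_width: 0.0235
clock: 7.38
eef_pos: [0.5275, -0.1223, 0.1791]
tool_rot: [0.485, -0.515, 0.515, -0.485]
ft_force: [-0.1, -0.6, -1.8]
grip_width: 0.0235
clock: 8.0
eef_pos: [0.5248, -0.33, 0.1787]
tool_rot: [-0.484, 0.515, -0.515, 0.484]
ft_force: [0.6, -0.2, -1.7]
grip_width: 0.0232
clock: 8.62
eef_pos: [0.5261, -0.3491, 0.1789]
tool_rot: [-0.485, 0.514, -0.514, 0.485]
ft_force: [0.7, -0.1, -1.4]
grip_width: 0.0238
[ 0.52612047 -0.3494322   0.17893477] 8.725 [-0.20287294  0.73052438 -1.55931898] 0.023210098879919098 [-5.86306667e-01  5.28963014e-01  2.95553027e-01  1.33734994e+00
  7.52237534e-05  1.04296403e+00]
[[-5.840e-02  1.000e-04  9.983e-01]
 [-9.983e-01  0.000e+00 -5.840e-02]
 [-0.000e+00 -1.000e+00  1.000e-04]]
```

View pics/wrist6.png

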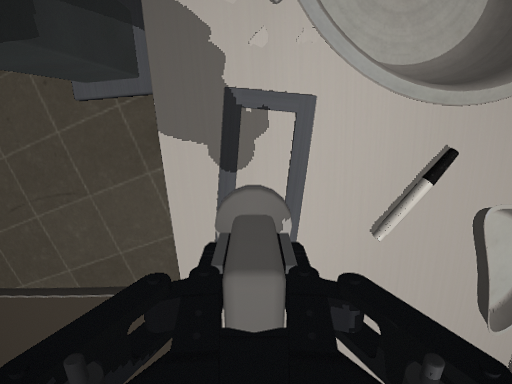

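View pics/scene6.png

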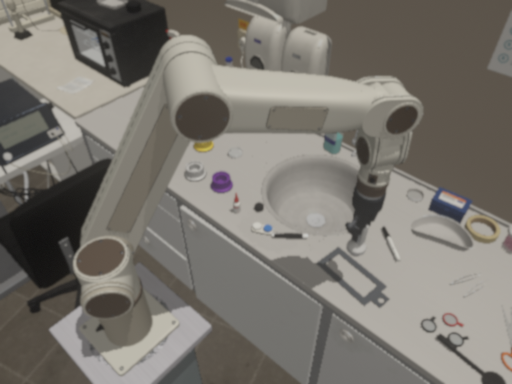

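Run:
```python
from h import *
s=np.load('wrist6.npy',allow_pickle=True).item()
i=cv2.resize(s['color'][75:245,205:325],None,fx=3.5,fy=3.5,interpolation=cv2.INTER_CUBIC)
cv2.imwrite('pics/w6c.png',i[:,:,::-1])
```

```text
(no output)
```

View pics/w6c.png

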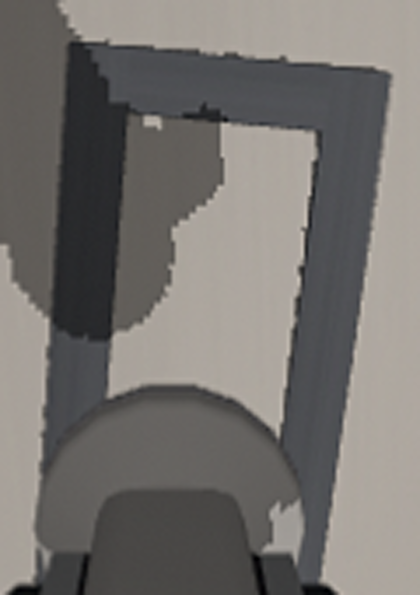

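Run:
```python
from h import *
s=np.load('wrist6.npy',allow_pickle=True).item()
f=lambda L: (np.array(L,float)+.5)/3.5-.5+[205,75]
o=plane(s,f([[69,42],[391,72],[45,470],[318,560]]),.003)[:,:2]
i=plane(s,f([[128,112],[317,130],[109,375],[281,440]]),.003)[:,:2]
for q in(o,i):
    print(q.round(4).tolist(), np.linalg.norm(q[0]-q[1]))
    for a,b in((2,0),(3,1),(0,1)): v=q[b]-q[a]; print(np.degrees(np.arctan2(v[1],v[0])))
for q,h in((o,.095),(i,.075)):
    m=(q[0]+q[1])/2; print(m-h*np.array([np.cos(np.radians(81.4)),np.sin(np.radians(81.4))]))
```

```text
[[0.5017, -0.2488], [0.5995, -0.263], [0.4817, -0.3852], [0.5739, -0.4241]] 0.09884554036023968
81.67198986457508
80.98932007336892
-8.291260410785082
[[0.5181, -0.2704], [0.5763, -0.2792], [0.506, -0.3534], [0.5621, -0.3792]] 0.05880254474001416
81.67123877034841
81.9418669564557
-8.515686028835304
[ 0.53636641 -0.34981945]
[ 0.53600397 -0.34895434]
```

```bash
python3 -m handwheel '[[0.6,0,0.1,0,0,0],[1.4,0.5,0.21,0,0,0],[1.98,1.5,0.21,0,0,0],[1.98,2.7,0.21,0,0,0],[1.98,3.6,0.21,0,0,0]]' -1
python3 -m handwheel '[[0,0.4,0,0,0,0],[0,0.6,0,0,0,0],[0,0.6,0,0,0,0],[0,0.6,0,0,0,0],[0,0.6,0,0,0,0]]' -1
python3 - <<'E'
from h import *
F=[]
for n in('scene','wrist','wrist','wrist'):
    c,K=cam(n); save(c,n+'7.png'); np.save(n+'7.npy',c,allow_pickle=True); o=bot.get_obs(); F.append(o['ft_force'])
print(o['eef_pos'],o['clock'],np.mean(F,0),o['grip_width'])
s=np.load('scene7.npy',allow_pickle=True).item(); p=proj(s,[o['eef_pos']])[0].astype(int)
i=s['color'][p[1]-45:p[1]+45,p[0]-60:p[0]+60]; cv2.imwrite('pics/s7c.png',cv2.resize(i,None,fx=6,fy=6,interpolation=cv2.INTER_CUBIC)[:,:,::-1]); print(p)
E
```

```text
clock: 9.35
eef_pos: [0.527, -0.4012, 0.0857]
tool_rot: [-0.485, 0.516, -0.514, 0.484]
ft_force: [-0.7, -0.2, -1.5]
grip_width: 0.0236
clock: 9.98
eef_pos: [0.5288, -0.4001, 0.0749]
tool_rot: [0.485, -0.514, 0.515, -0.485]
ft_force: [0.4, 0.1, -2.1]
grip_width: 0.0231
[ 0.52834675 -0.39978984  0.07419957] 10.175 [-0.07114864  0.36673378 -2.0357067 ] 0.02331768183677273
[368 270]
```

View pics/s7c.png

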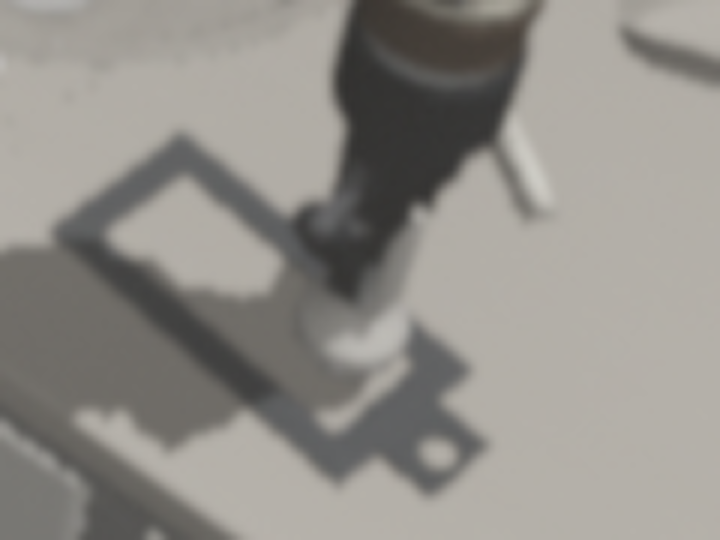

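View pics/wrist7.png

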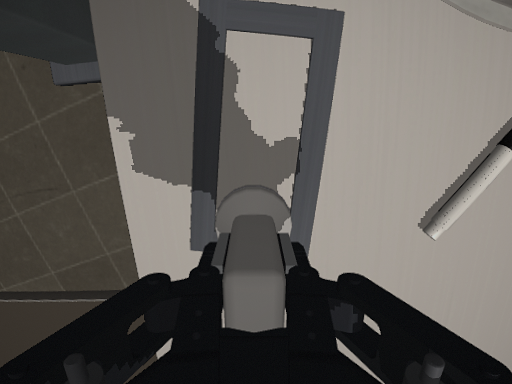

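```bash
cat > ft.py <<'E'
from h import *
F=[];Z=[]
for k in range(8):
    c=bot.camera('wrist'); o=bot.get_obs(); F.append(o['ft_force']); Z.append(o['eef_pos'])
print(np.mean(Z,0).round(4),o['clock'],np.mean(F,0).round(2),np.std(F,0).round(2)/2.8,o['grip_width'])
E
python3 ft.py
python3 -m handwheel '[[0,0.1,0,0,0,0],[0,0.25,0,0,0,0],[0,0.4,0,0,0,0],[0,0.4,0,0,0,0],[0,0.4,0,0,0,0]]' -1
python3 ft.py
```

```text
[ 0.5282 -0.3998  0.0739] 10.575 [ 0.29 -0.12 -1.98] [0.16785714 0.21428571 0.15714286] 0.023550007133518354
clock: 11.2
eef_pos: [0.5282, -0.3998, 0.0638]
tool_rot: [-0.485, 0.515, -0.515, 0.485]
ft_force: [0.1, 0.2, -1.0]
grip_width: 0.0234
[ 0.5283 -0.3998  0.064 ] 11.6 [ 0.12 -0.04 -1.45] [0.075      0.11785714 0.22142857] 0.023183070474357255
```

Contact expected near TCP z 0.059; go to 0.057.

```bash
python3 -m handwheel '[[0,0.1,0,0,0,0],[0,0.2,0,0,0,0],[0,0.28,0,0,0,0],[0,0.28,0,0,0,0],[0,0.28,0,0,0,0]]' -1
python3 ft.py
```

```text
clock: 12.22
eef_pos: [0.5282, -0.3998, 0.057]
tool_rot: [0.485, -0.515, 0.515, -0.485]
ft_force: [-0.7, -0.0, -0.4]
grip_width: 0.0236
[ 0.5282 -0.3998  0.0569] 12.625 [-0.56  0.27  0.26] [0.14642857 0.18571429 0.15      ] 0.023407465968894148
```

```bash
python3 -m handwheel '[[0,0.04,0,0,0,0],[0,0.08,0,0,0,0],[0,0.08,0,0,0,0],[0,0.08,0,0,0,0],[0,0.08,0,0,0,0]]' -1
python3 ft.py
```

```text
clock: 13.25
eef_pos: [0.5282, -0.3998, 0.0549]
tool_rot: [0.485, -0.515, 0.515, -0.485]
ft_force: [-1.2, 0.8, 1.0]
grip_width: 0.0237
[ 0.5282 -0.3998  0.0548] 13.65 [-0.84  0.5   1.16] [0.15       0.18214286 0.08571429] 0.023438869745326156
```

```bash
python3 -m handwheel '[[-0.15,0,0.014,0,0,0],[-0.4,0,0.037,0,0,0],[-0.7,0,0.064,0,0,0],[-1,0,0.092,0,0,0],[-1.2,0,0.11,0,0,0]]' -1
python3 ft.py
```

```text
clock: 14.28
eef_pos: [0.533, -0.3693, 0.0549]
tool_rot: [0.485, -0.514, 0.515, -0.485]
ft_force: [-0.6, -1.5, 0.7]
grip_width: 0.0233
[ 0.5329 -0.3692  0.0547] 14.675 [0.55 1.19 1.08] [0.16785714 0.2        0.08928571] 0.023543378564805213
```

```bash
python3 -m handwheel '[[-0.2,0,0.018,0,0,0],[-0.5,0,0.046,0,0,0],[-0.9,0,0.082,0,0,0],[-1.25,0,0.114,0,0,0],[-1.45,0,0.133,0,0,0]]' -1
python3 ft.py
python3 -m handwheel '[[-0.2,0,0.018,0,0,0],[-0.5,0,0.046,0,0,0],[-0.9,0,0.082,0,0,0],[-1.25,0,0.114,0,0,0],[-1.45,0,0.133,0,0,0]]' -1
python3 ft.py
python3 - <<'E'
from h import *
for n in('scene','wrist'):
    c,K=cam(n); save(c,n+'8.png'); np.save(n+'8.npy',c,allow_pickle=True)
s=np.load('scene8.npy',allow_pickle=True).item(); o=bot.get_obs();p=proj(s,[o['eef_pos']])[0].astype(int)
i=s['color'][p[1]-45:p[1]+65,p[0]-60:p[0]+60]; cv2.imwrite('pics/s8c.png',cv2.resize(i,None,fx=5,fy=5,interpolation=cv2.INTER_CUBIC)[:,:,::-1])
E
```

```text
clock: 15.3
eef_pos: [0.5384, -0.3331, 0.0549]
tool_rot: [-0.485, 0.514, -0.514, 0.485]
ft_force: [-0.2, -0.6, 1.1]
grip_width: 0.0232
[ 0.5383 -0.3332  0.0547] 15.7 [0.07 0.76 1.46] [0.20714286 0.2        0.175     ] 0.023440383003528572
clock: 16.32
eef_pos: [0.5438, -0.2971, 0.0548]
tool_rot: [-0.485, 0.514, -0.514, 0.485]
ft_force: [-0.2, -1.4, 0.6]
grip_width: 0.0231
[ 0.5438 -0.2972  0.0547] 16.725 [0.17 1.05 1.09] [0.20714286 0.19285714 0.23571429] 0.023117480906131516
```

View pics/s8c.png

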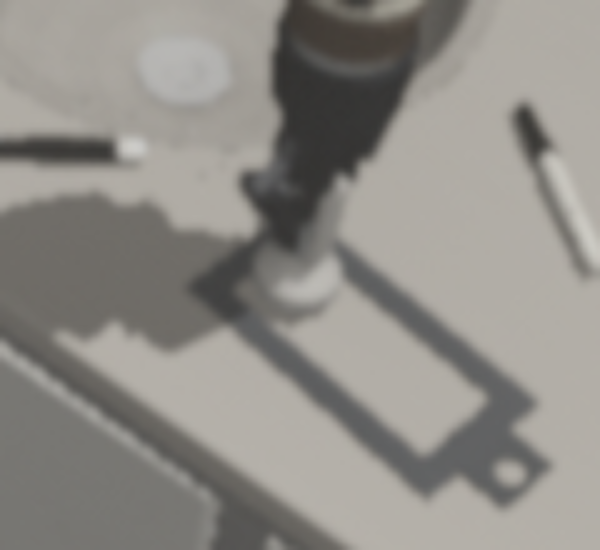

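View pics/wrist8.png

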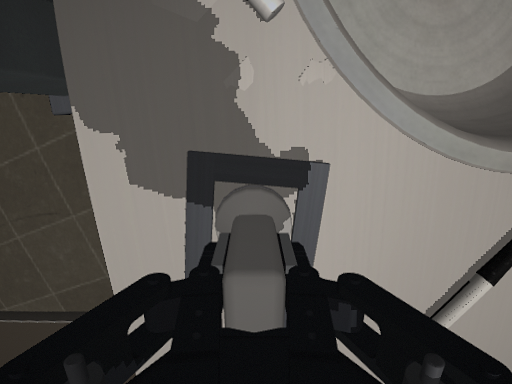

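```bash
python3 -m handwheel '[[0,-0.4,0,0,0,0],[0,-1.2,0,0,0,0],[0,-2.4,0,0,0,0],[0.5,-3.6,-0.05,0,0,0],[1,-4.6,-0.1,0,0,0]]' -1
python3 -m handwheel '[[0.5,-0.8,-0.04,0,0,0],[0.9,-1.3,-0.08,0,0,0],[1,-1.5,-0.08,0,0,0],[1,-1.5,-0.08,0,0,0],[1,-1.5,-0.08,0,0,0]]' -1
python3 -m handwheel '[[0,0,0,0,0,0],[0,0,0,0,0,0],[0,0,0,0,0,0],[0,0,0,0,0,0],[0,0,0,0,0,0]]' -1
python3 -m handwheel '[[0,0,0,0,0,0],[0,0,0,0,0,0],[0,0,0,0,0,0],[0,0,0,0,0,0],[0,0,0,0,0,0]]' -1
python3 ft.py
python3 - <<'E'
from h import *
for n in('scene','wrist','side'):
    c,K=cam(n); save(c,n+'9.png'); np.save(n+'9.npy',c,allow_pickle=True)
s=np.load('side9.npy',allow_pickle=True).item(); o=bot.get_obs();p=proj(s,[o['eef_pos']])[0].astype(int); print(p)
i=s['color'][p[1]-45:p[1]+65,p[0]-60:p[0]+60]; cv2.imwrite('pics/d9c.png',cv2.resize(i,None,fx=5,fy=5,interpolation=cv2.INTER_CUBIC)[:,:,::-1])
E
```

```text
clock: 17.45
eef_pos: [0.5395, -0.3234, 0.1713]
tool_rot: [0.485, -0.514, 0.515, -0.485]
ft_force: [0.3, -1.0, -2.2]
grip_width: 0.0234
clock: 18.08
eef_pos: [0.5358, -0.347, 0.2064]
tool_rot: [-0.485, 0.515, -0.514, 0.485]
ft_force: [0.4, 0.2, -2.6]
grip_width: 0.0235
clock: 18.7
eef_pos: [0.5362, -0.3477, 0.2074]
tool_rot: [0.485, -0.515, 0.515, -0.485]
ft_force: [-0.5, -0.1, -1.4]
grip_width: 0.0235
clock: 19.32
eef_pos: [0.5362, -0.3477, 0.2073]
tool_rot: [0.485, -0.515, 0.515, -0.485]
ft_force: [-0.5, -0.3, -1.5]
grip_width: 0.0232
[ 0.5362 -0.3477  0.2073] 19.725 [ 0.03 -0.2  -1.83] [0.18928571 0.14285714 0.15357143] 0.023320300391375816
[290 124]
```

View pics/scene9.png

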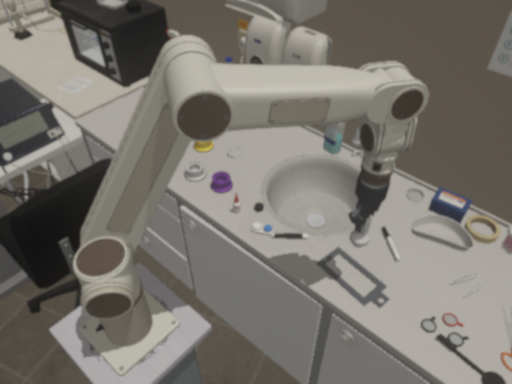

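View pics/d9c.png

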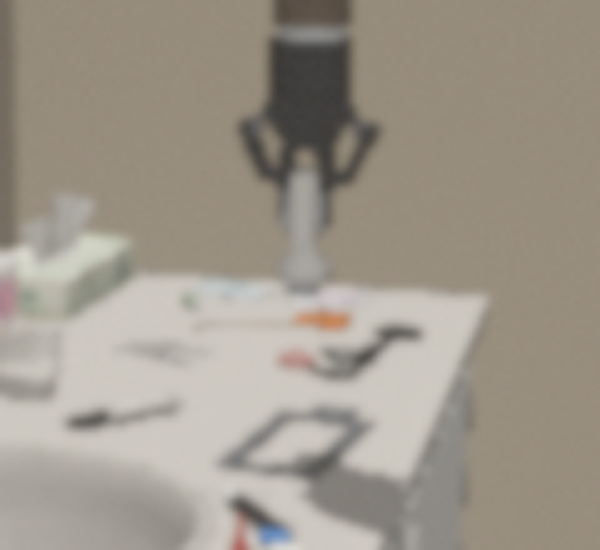

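The sampler is upright in the gripper over the frame, and the bystanders haven't moved. Handing in.

```bash
python3 -c "
from workcell import bot
print(bot.job_done())"
```

```text
the job is handed in; nothing more can be done
None
```

The job is handed in. I gripped the sampler by its handle, lifted it straight out of the white docking cup and stroked the frame window from the tab end to the far end. It ended held upright over the frame, about 20 s into the 50 s allowed. No verdict was reported.

- **Stroke:** The foot went from about -50 mm to +53 mm along the middle of the window. The tool height stayed at 54.7–54.9 mm. The push was about 2.8–3.2 N above the free-hanging reading, which puts the spring about 5 mm in throughout.
- **Final hold:** The tool was at (0.536, -0.348, 0.207), so the sampler's origin was about 148 mm up and about 2 mm from the frame's centre. The gripper opening was steady at 23 mm, the pose did not change, and the wrist force was back to the free-hanging load of about -1.8 N. The last scene and side pictures show the sampler upright and the other things apparently where they were. I checked this by eye and did not measure their shifts.
- **Disagreement between cameras:** The scene and wrist cameras placed the frame about 3.5 mm apart in x. I used the wrist value, because the scene camera read about 3 mm low on the sampler as well. Either value keeps the stroke within the ±14 mm band.
- **Not measured directly:** I inferred the foot travel from force and tool height, because it cannot be read from the state.

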